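# Shut and clamp the dried-goods tub

## Task

The stall's open white tub of wrapped noodle bundles has to be sealed airtight. Swing its lid down, hook the latch's wire loop over the keeper on the front of the lid, and press the lever down against the tub until it snaps over and pulls the lid tight. Leave the other goods on the counter where they stand, and let go of the tub.

Things in the scene. Friction and masses are not known exactly. Their poses are not given: they have to be found in the camera images.
- tub: The open white plastic tub, filled and heavy: it does not shift. Body 170 mm deep (its x), 240 mm wide (its y), 160 mm high. Origin at the centre of its underside; its -x axis points out of the front face, the face with the steel toggle latch (face at x = -85 mm), +x to the hinge side, z up. The latch stands in the middle of the front (y = 0). A shut tub of the same kind, already clamped, stands apart at the right-hand edge of the counter: not to be touched.
- lid (a joint): Angle of the open tub's lid about its hinge, rad: 0 when pulled tight, about 0.026 when it rests shut on its rubber seal unclamped, growing as it opens (starts 0.6 to 1.0). The hinge is stiff: the lid stays where it is left, 1 to 2 N on its outer face near the front edge swing it down. The seal is springy, about 8 N per mm at the front.
- lid_hinge (a point): Point in the middle of the lid's hinge line, which runs along the tub's y axis, at tub x = +92 mm, z = 164 mm. This point's frame turns with the lid: its -x axis runs from the hinge along the lid's underside to the front, its z axis is the normal of the lid's outer face. The lid is 14 mm thick (17 mm in a raised middle panel, which spans 27 to 157 mm from the hinge and is 200 mm wide), and reaches 182 mm from the hinge; 248 mm wide.
- lid_edge (a point): Middle of the lid's upper front edge, 182 mm from the hinge line, on the 14 mm thick part.
- keeper (a point): Where the loop's crossbar must lie: the centre of the seated bar in the trough of the keeper, a steel hook 28 mm wide riveted to the middle of the lid's front edge, open upwards. The trough is 8.5 mm wide (front to back) for the 5 mm bar; its floor is 2.5 mm below this point; its outer lip rises 3.5 mm above this point and then flares outwards to 8 mm above it. The lid's front edge, 6 mm inward of this point, rises 2 mm above it. Turns with the lid.
- lever (a joint): Angle of the latch's lever about its pin, rad: 0 when it lies home, hanging flat along the tub's front; grows as it swings outwards and up (pi/2 = sticking straight out, up to 2.7; starts 1.95 to 2.25). Friction holds it where it is left (0.05 N m). With the loop hooked it is at about 1.3 when the slack is taken up; from there a few N at its end draw the lid down, and below about 0.2 it is well past centre and pulls itself home; pressing it right home is safe.
- lever_pin (a point): Middle of the lever's pin, fixed to the tub at tub x = -98 mm, z = 131 mm; axis along the tub's y. The lever is a flat steel paddle 30 mm wide, reaching 68 mm from the pin, its last 12 mm bent slightly outwards. This point's frame turns with the lever: -z runs along the lever to its end, -x is the normal of the face to press (5 mm from the pin), which looks outwards when home and upwards when the lever sticks out.
- lever_pad (a point): Point on the lever's pressing face, 50 mm from the pin.
- bail (a joint): Angle of the wire loop about its pin on the lever, rad, relative to the lever: the loop leans outwards from upright by this angle minus the lever's angle. Light friction holds it where it is left. The loop's pin is carried by the lever, 16 mm from the lever's pin: 15 mm along the lever and 5.5 mm towards the tub (as it hangs home).
- bail_bar (a point): Middle of the crossbar of the wire loop (the bail), 60.7 mm from the loop's pin. The loop is of 5 mm steel wire, side wires at 23 mm either side of the middle, so it passes outside the keeper and the lever. This point's z axis points along the loop, away from its pin; y is the crossbar's direction, parallel to the tub's y.
- bail_tab (a point): Point on the black thumb tab that stands on the crossbar, 18 mm beyond the crossbar along the loop. The tab is a flat plate 30 mm wide (along the tub's y), 5 mm thick, from 2 mm to 28 mm beyond the crossbar: pinch it across its 30 mm width from above; the loop can turn between the fingers. While the loop is carried, the lever follows.
- jar: Bystander: brown jar with steel cap, 72 mm across, 112 mm high, at one end of the tub; origin under its centre.
- can: Bystander: tin, 74 mm across, 85 mm high, beside the tub, behind the brown jar; origin under its centre.
- bundle: Bystander: wrapped bundle 130 x 75 x 45 mm lying some 20 cm before the latch; origin under its centre.
- sauce: Bystander: dark sauce bottle, 64 mm across, 200 mm high; origin under its centre.
- scoop: Bystander: aluminium scoop, 205 mm long, 45 mm high; origin under the back of its pan.
- pickles: Bystander: amber jar, 80 mm across, 120 mm high; origin under its centre.

How it is judged:
On the way, in this order (a step that is already met when the one before it is completed fails the run):
1. the lid is down on its seal (joint below 0.04) (value of joint lid below 0.04 rad), for 0.2 s.
2. the loop's crossbar lies in the keeper's trough (within 6 mm of its place), the lever still out (distance between bail_bar and keeper below 0.006 m and value of joint lever above 0.8 rad), for 0.2 s.
3. the lever is pressed home (below 0.15) with the crossbar still in the keeper (distance between bail_bar and keeper below 0.006 m and value of joint lever below 0.15 rad), for 0.2 s.
At the end, for the whole second after the job is handed in: The open tub is clamped: its lid pulled tight (joint below 0.012 rad, at rest), the loop's crossbar in the keeper (within 6 mm of its place), the lever home (below 0.15 rad); nothing else knocked over or shoved more than 40 mm (all of step 3 and value of joint lid below 0.012 rad and velocity of joint lid below 0.05 rad/s); the robot touches nothing.
It fails at once if one of the other goods is shoved more than 40 mm (distance of any of jar, can, bundle, sauce, scoop, pickles from where it was at the start of the episode above 0.04 m).
It fails at once if one of the other goods is knocked over (angle between any of jar, can, bundle, sauce, pickles's own z axis and vertical above 0.5 rad).
It also fails if it takes over 58 s, if anything falls off the work surface, if the arm or the gripper's body presses on something with over 40 N, if the wrist force passes 120 N, or if a joint passes its speed limit or range.

## Robot

A 6-joint arm with a two-finger parallel gripper is mounted at the origin on the work surface. World frame = base frame: x ahead of the robot, y to its left, z up, the work surface at z = 0. Lengths are in m, angles in rad, forces in N, time in s.
With the tool pointing down it reaches from about 0.25 to 0.725 m from the base axis. Payload 4 kg.
Tool frame: the origin (TCP) lies at the very end of the fingers, on their centre line; the grasp point (between the pads) lies 19 mm behind it; x points along the fingers, y is the direction in which the jaws open and shut, and the axes are right-handed (so a half turn about x gives the same grasp; the last joint's range is limited). The gripper opens to 85 mm and grips with 20 to 120 N. Pads are 22 mm wide; open, the fingers measure 114 mm over their backs; the gripper's body (76 mm by 85 mm) begins 54 mm behind the grasp point. The pads swing forward as they close: fully open they stand 13 mm farther back than shut.
Start: joints at [1.306, 0.241, 0.005, 1.335, 0, 1.571], TCP at [0.131, 0.483, 0.231] pointing down, gripper open.
Joint ranges: [-2.72, 2.72], [-1.05, 1.87], [-1.09, 1.28], [-1.99, 2.15], [-1.42, 1.44], [-3.14, 3.14]. Speed limits (rad/s): [2.79, 2.79, 3.14, 3.14, 3.14, 3.14].

## Interface

Orientations are given as a unit quaternion [x, y, z, w].
In Python, from station import * gives the robot as it stands.
- The arm moves only by the tool servo_tool, never from a script. Its argument "commands" is text: rows parted by semicolons, each of 5 numbers parted by spaces: the gripper command: -1 is fully open, 1 is shut, values between are in proportion, then the shift along the tool's x, y, z in units of 25 mm (1.0 is 25 mm), then the turn about the tool's x in units of 5 degrees (1.0 is 5 degrees). A call has 1 to 12 rows; each row is the pose to reach, as a shift and turn from the pose commanded when the call began, along the tool's axes at that moment; what a row does not reach only later rows make up. A row lasts 1/10 s, in which the tool goes at most 50 mm and 8.59 degrees, less where a joint would pass 70% of its speed; a pose out of reach is approached as far as the arm can. A call with a gripper value outside its range is refused whole. The fingers move at their own pace and stop on an object; "grip_force" is the grip in N (left out, the last holds). Time passes only in rows, so rows that repeat a pose let the fingers close. It gives the time, the measured TCP pose, the force and the opening at its end, in the units of the state.
- sense(): the state, without advancing time (a new reading comes with each control period).
- snapshot(name): name is "scene" or "side" or "wrist"; returns the picture (420x560x3 uint8, blue, green, red); there is no depth.
- get_calibration(name): a dict with "vfov" (degrees; the focal length in pixels is half the picture's height over the tangent of half this angle, whatever the lens; pixels are square), "cx", "cy" (the principal point, pixels), "R" (3x3) and "t" (3): a world point X has camera coordinates R X + t; the wrist camera has in their place "hand_eye" (4x4, takes a point from camera to tool coordinates, whose origin is the TCP and whose axes are the tool frame's). Camera axes: x right, y down, z forward; pixel columns grow to the right and rows downward; lengths in m; the calibration is good to about 2 mm. A picture is of the moment at which its call begins: read the wrist's pose just before it. get_calibration takes no time and is no camera call.
- close_job(): hands the job in, once; it reports no verdict.
The state is a dict: "t": time; "q": joint angles; "joint_vel": joint speeds; "tau": joint torques, N m; "ee_pos": TCP position; "tcp_rot": TCP orientation; "force": force on the tool from outside, world axes, zero at the start; "wrist_torque": the same for the moment, N m; "opening": finger opening in m.
Only numpy, scipy, OpenCV 4.12 (cv2) and the standard library are available. Lean on these libraries where they do the work, as an engineer would, in place of code of your own. Each camera call takes 0.05 s, during which the arm holds its last target. There are 200 camera calls.

## Working session

There is one attempt and no reset: what is moved stays moved. The work goes in short steps, Python scripts to look and compute and a tool call to move; the robot and the scene stay as the last step left them, time stands still between calls to the robot, and variables do not carry over. Pictures are saved under pics/ and viewed, about 8 in all and at most 12, crops included, and the job is handed in when it is done.

Besides the shell and the picture viewer there is one more tool, called after "Emit:" as name(argument=value, ...) on one line, values as JSON. servo_tool: Moves the arm, as the interface text tells. Its arguments: {"type":"object","properties":{"commands":{"type":"string"},"grip_force":{"type":"number"}},"required":["commands"]}

```bash
ls; mkdir -p pics
python3 - <<'E'
from station import *
import cv2,numpy as np
s=sense();print(s)
a=snapshot("scene");b=snapshot("side");w=snapshot("wrist")
for n,i in zip(("scene","side","wrist"),(a,b,w)): cv2.imwrite(f"pics/{n}0.png",i); print(n,get_calibration(n))
E
```

```text
pics
{'t': 0.0, 'q': array([1.30598472e+00, 2.41414465e-01, 3.73489304e-03, 1.33520615e+00,
       1.02803738e-05, 1.57082682e+00]), 'joint_vel': array([ 0.0011702 ,  0.00017597, -0.00136224, -0.00131849,  0.00178843,
        0.00102313]), 'tau': array([-8.16217562e-04, -3.72313893e+01,  2.52407491e+01,  1.69422990e-02,
       -3.48060337e-05, -6.91371270e-06]), 'ee_pos': array([0.1306959 , 0.48196395, 0.23041629]), 'tcp_rot': array([ 0.09263059,  0.70101689, -0.09409413,  0.70081466]), 'force': array([-0.10808988, -0.16113846,  0.47472509]), 'wrist_torque': array([ 0.00843762,  0.03326028, -0.03449615]), 'opening': 0.08495834143208483}
scene {'vfov': 46.444576281829235, 'cx': 284.2956543212544, 'cy': 208.42375883291038, 'R': array([[ 0.22481141,  0.97415646, -0.02188639],
       [ 0.57291294, -0.15031625, -0.80571446],
       [-0.78818183,  0.16859481, -0.59189965]]), 't': array([-0.2326035 , -0.16019989,  1.85117937])}
side {'vfov': 45.72184544212116, 'cx': 282.1585244134238, 'cy': 214.56100462204338, 'R': array([[ 0.79431819,  0.60721241,  0.01875384],
       [ 0.44201832, -0.55649318, -0.70351627],
       [-0.41674742,  0.56710531, -0.71043166]]), 't': array([-0.48008951, -0.05716364,  1.67235108])}
wrist {'vfov': 64.36610632035432, 'cx': 277.24173782321134, 'cy': 213.23476338042195, 'hand_eye': array([[ 4.63437833e-04, -3.06470239e-01,  9.51880128e-01,
        -1.43784712e-01],
       [ 9.99999530e-01, -6.68629408e-04, -7.02139492e-04,
         5.59318239e-04],
       [ 8.51639905e-04,  9.51880006e-01,  3.06469785e-01,
        -7.74989812e-02],
       [ 0.00000000e+00,  0.00000000e+00,  0.00000000e+00,
         1.00000000e+00]])}
```

View pics/scene0.png

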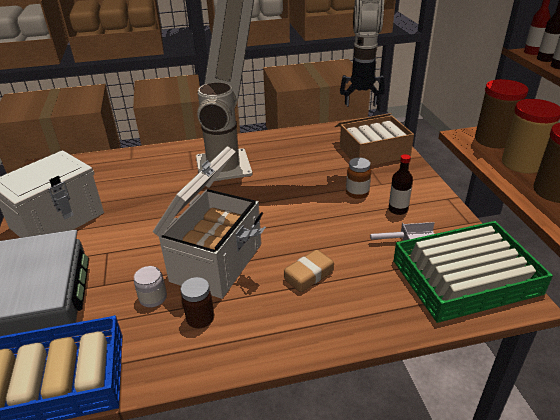

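View pics/side0.png

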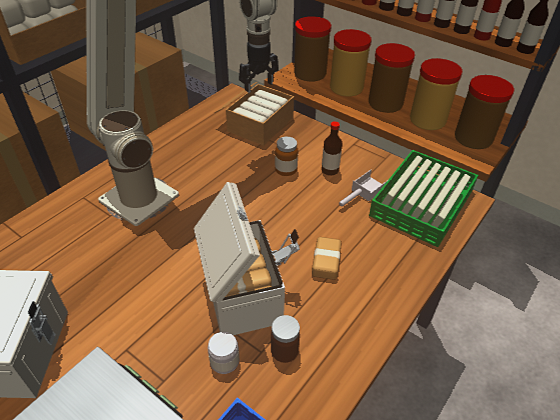

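The tub stands in mid-counter with its latch facing right in the scene view (roughly +y). The latch is at about (250,235) in scene and (290,245) in side. Next, a magnified composite.

Run:
```python
import cv2,numpy as np
a=cv2.imread("pics/scene0.png")[145:300,150:280];b=cv2.imread("pics/side0.png")[180:335,190:320]
f=lambda i:cv2.resize(i,None,fx=3,fy=3.8*3/3.8*1,interpolation=cv2.INTER_CUBIC)
out=[]
for i,(x0,y0) in((a,(150,145)),(b,(190,180))):
    j=cv2.resize(i,(390,465),interpolation=cv2.INTER_CUBIC)
    for k in range(0,130,20): cv2.putText(j,str(x0+k),(k*3,8),0,.3,(0,255,255),1);cv2.line(j,(k*3,10),(k*3,14),(0,255,255),1)
    for k in range(0,155,20): cv2.putText(j,str(y0+k),(0,k*3+4),0,.3,(0,255,0),1);cv2.line(j,(20,k*3),(25,k*3),(0,255,0),1)
    out.append(j)
cv2.imwrite("pics/zoom.png",np.hstack(out))
```

```text
(no output)
```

View pics/zoom.png

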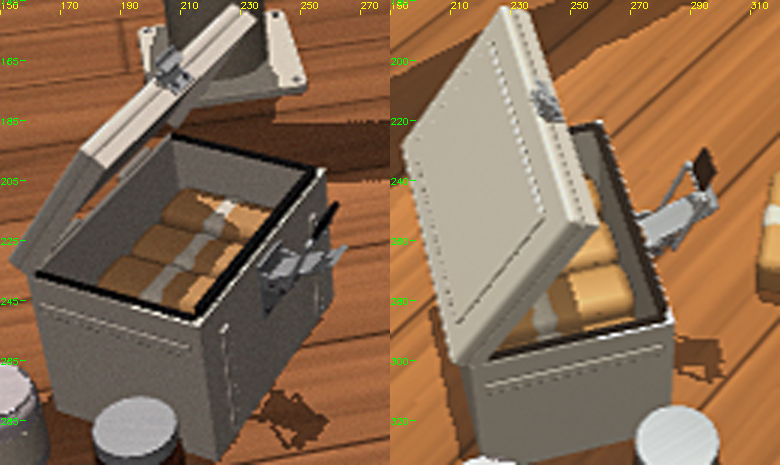

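```bash
cat > h.py <<'E'
import numpy as np,cv2
from station import *
def ray(name,px,s=None):
    c=get_calibration(name);f=210/np.tan(np.radians(c["vfov"]/2))
    d=np.array([(px[0]-c["cx"])/f,(px[1]-c["cy"])/f,1.])
    if name=="wrist":
        from scipy.spatial.transform import Rotation as Ro
        H=np.array(c["hand_eye"]);Rt=Ro.from_quat(s["tcp_rot"]).as_matrix()
        return s["ee_pos"]+Rt@H[:3,3],Rt@H[:3,:3]@d
    return -c["R"].T@c["t"],c["R"].T@d
def onz(name,px,z,s=None):
    o,d=ray(name,px,s);return o+d*(z-o[2])/d[2]
def tri(*rs):
    A=0;b=0
    for o,d in rs:
        d=d/np.linalg.norm(d);P=np.eye(3)-np.outer(d,d);A=A+P;b=b+P@o
    x=np.linalg.solve(A,b);return x,[round(float(np.linalg.norm(np.cross(x-o,d/np.linalg.norm(d)))),4) for o,d in rs]
E
python3 - <<'E'
from h import *
np.set_printoptions(precision=4,suppress=True)
S={"FN":(215,251),"FF":(258.3,201.7),"BN":(161.7,235.7),"BF":(207,190)}
D={"FN":(284,286.7),"FF":(260,220.7),"BN":(215,300.7)}
for k in S: print(k,onz("scene",S[k],.16),onz("side",D[k],.16) if k in D else "")
for k,a,b in(("FN",S["FN"],D["FN"]),("FF",S["FF"],D["FF"]),("keeper",(207.3,168.3),(241.7,213.3)),("tab",(259.3,218.3),(295,236.7)),("levend",(264.3,228.3),(297.3,248.3)),("lidN",(177.3,194.3),(256.7,254)),("lidF",(229.3,146.7),(228.5,183.5))):
    print(k,*tri(ray("scene",a),ray("side",b)))
E
```

```text
FN [ 0.6662 -0.0882  0.16  ] [ 0.6743 -0.0888  0.16  ]
FF [0.4859 0.0549 0.16  ] [0.4851 0.0497 0.16  ]
BN [ 0.5715 -0.216   0.16  ] [ 0.5692 -0.2241  0.16  ]
BF [ 0.3892 -0.0803  0.16  ] 
FN [ 0.6748 -0.0897  0.1651] [0.0022, 0.0022]
FF [0.4809 0.0548 0.1551] [0.0014, 0.0014]
keeper [ 0.5343 -0.0759  0.3196] [0.0006, 0.0006]
tab [0.6154 0.0346 0.1989] [0.0018, 0.0018]
levend [0.6201 0.0414 0.1607] [0.0088, 0.0088]
lidN [ 0.6459 -0.1554  0.328 ] [0.0015, 0.0015]
lidF [ 0.4319 -0.0081  0.3133] [0.0033, 0.0033]
```

```bash
cat >> h.py <<'E'
from scipy.spatial.transform import Rotation as Ro
import json,os
TUB=json.load(open("tub.json")) if os.path.exists("tub.json") else [0.527,-0.085,-127.0] # x,y,yaw deg
def w(x,z,y=0.,T=None):
    T=T or TUB;a=np.radians(T[2]);return np.array([T[0]+x*np.cos(a)-y*np.sin(a),T[1]+x*np.sin(a)+y*np.cos(a),z])
def tubc(P):
    a=np.radians(TUB[2]);d=np.array(P)-[TUB[0],TUB[1],0];return np.array([d[0]*np.cos(a)+d[1]*np.sin(a),-d[0]*np.sin(a)+d[1]*np.cos(a),d[2]])
def cmd(P,yaw=None,s=None):
    """shift in units (tool axes) and turn units to bring TCP to world P with tool z horizontal heading yaw(deg)"""
    s=s or sense();R=Ro.from_quat(s["tcp_rot"]).as_matrix();sh=R.T@(np.array(P)-s["ee_pos"])/.025
    h=np.degrees(np.arctan2(R[1,2],R[0,2]));dt=None
    if yaw is not None: dt=-((yaw-h+180)%360-180)/5  # tool x is down
    return sh.round(2),h.round(2),None if dt is None else round(dt,2)
E
python3 - <<'E'
from h import *
s=sense();print(Ro.from_quat(s["tcp_rot"]).as_matrix().round(3),s["q"].round(3))
print(cmd(w(.0143+.03,.40),TUB[2]))
for n,p in(("sauce",(399,212)),("bundle",(309,275)),("pickles",(358,190))):print(n,tubc(onz("scene",p,.0)),onz("scene",p,0))
E
```

```text
[[-0.     0.262  0.965]
 [-0.002  0.965 -0.262]
 [-1.    -0.002  0.   ]] [ 1.306  0.241  0.004  1.335 -0.     1.571]
(array([ -6.74, -19.4 ,  20.58]), np.float64(-15.17), np.float64(22.37))
sauce [-0.43021773 -0.43710068  0.        ] [0.43682737 0.52164091 0.        ]
bundle [-0.2680358  -0.05215791  0.        ] [0.64665281 0.16045232 0.        ]
pickles [-0.26946723 -0.50936759  0.        ] [0.28237038 0.43675117 0.        ]
```

Emit:
servo_tool(commands="1 -2 0 0 0; 1 -4 -1 1 1; 1 -6 -3 3 2; 1 -6.74 -4.5 5 4; 1 -6.74 -6 6.5 5.5; 1 -6.74 -7.5 8 7; 1 -6.74 -9 9.5 8.5; 1 -6.74 -10.5 11 10; 1 -6.74 -12 12.5 11.5; 1 -6.74 -13.5 14 13; 1 -6.74 -15 15.5 14.5; 1 -6.74 -16.5 17 16", grip_force=40)

```text
t: 1.35
ee_pos: [0.3933, 0.0411, 0.3995]
tcp_rot: [0.524, 0.475, -0.523, 0.475]
force: [1.0, 0.8, -0.1]
opening: -0.0001
```

Run:
```python
from h import *
s=sense();print(s["t"],s["ee_pos"],s["opening"],cmd(w(.0443,.40),TUB[2]))
```

```text
1.35 [0.39334166 0.04113219 0.39950467] -0.00012721490714613464 (array([-0.02,  4.88,  6.02]), np.float64(-95.49), np.float64(6.3))
```

Emit:
servo_tool(commands="1 0 1.5 1.8 1.5; 1 0 3.2 4 3.2; 1 0 4.88 6.02 4.8; 1 0 4.88 6.02 6.3; 1 0 4.88 6.02 6.3; 1 0 4.88 6.02 6.3")

```text
t: 1.95
ee_pos: [0.5009, -0.1185, 0.3981]
tcp_rot: [-0.631, -0.318, 0.633, -0.316]
force: [-0.1, 0.7, -1.0]
opening: 0.0001
```

Run:
```python
from h import *
s=sense();i=snapshot("wrist");cv2.imwrite("pics/w1.png",i);print(s["t"],s["ee_pos"],tubc(s["ee_pos"]),cmd(w(.0443,.40),TUB[2]))
```

```text
1.95 [ 0.50085353 -0.11847733  0.39809171] [ 0.04247152 -0.00073434  0.39809171] (array([-0.04,  0.06,  0.09]), np.float64(-126.65), np.float64(0.07))
```

View pics/w1.png

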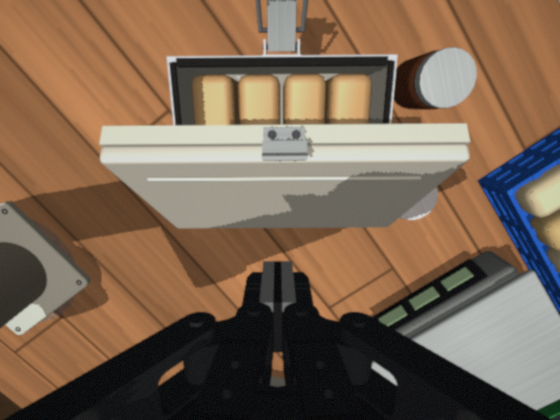

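Wrist view: the lid's front edge is level (102..467, row 126), the keeper is at (286,143), and the tub's front rim runs (168,57)–(397,55). The fingers sit behind the lid. Update the tub pose from this.

Run:
```python
from h import *
s=sense()
A=onz("wrist",(168,57),.16,s);B=onz("wrist",(397,55),.16,s)
print(A,B,np.linalg.norm(A-B),tubc(A),tubc(B))
d=B-A;yaw=np.degrees(np.arctan2(d[1],d[0]))
print("y-axis heading",yaw, "->x heading",yaw-90 if tubc(B)[1]>0 else yaw+90)
K=ray("wrist",(286,143),s);print(tri(ray("wrist",(286,143),s),ray("scene",(207.3,168.3)),ray("side",(241.7,213.3))))
print("lever col",tubc(onz("wrist",(282,30),.15,s)))
for y in (57,62):print(tubc(onz("wrist",(282,y),.16,s)))
```

```text
[0.48535946 0.05305231 0.16      ] [ 0.67846884 -0.08859485  0.16      ] 0.23948935486039108 [-0.08519357 -0.11633757  0.16      ] [-0.08828524  0.12313183  0.16      ]
y-axis heading -36.260323164816434 ->x heading -126.26032316481644
(array([ 0.53767833, -0.07670828,  0.3218647 ]), [0.0016, 0.001, 0.002])
lever col [-0.11292513  0.00291147  0.15      ]
[-0.08578443  0.00305434  0.16      ]
[-0.08098722  0.00310026  0.16      ]
```

```bash
echo '[0.5316,-0.0863,-126.3]' > tub.json
python3 - <<'E'
from h import *
s=sense()
print(tubc(s["ee_pos"]))
for x,z in((.04,.305),(.005,.29),(-.024,.255),(-.044,.22),(-.06,.185),(-.06,.176)):print(cmd(w(x,z),TUB[2],s))
E
```

```text
[ 0.04363533 -0.00654676  0.39891018]
(array([ 3.76,  0.27, -0.15]), np.float64(-126.65), np.float64(-0.07))
(array([ 4.36,  0.26, -1.55]), np.float64(-126.65), np.float64(-0.07))
(array([ 5.75,  0.26, -2.71]), np.float64(-126.65), np.float64(-0.07))
(array([ 7.15,  0.25, -3.51]), np.float64(-126.65), np.float64(-0.07))
(array([ 8.55,  0.25, -4.15]), np.float64(-126.65), np.float64(-0.07))
(array([ 8.91,  0.25, -4.15]), np.float64(-126.65), np.float64(-0.07))
```

Emit:
servo_tool(commands="1 1.8 0.26 -0.15 0; 1 3.76 0.26 -0.15 0; 1 4 0.26 -0.8 0; 1 4.36 0.26 -1.55 0; 1 4.8 0.26 -1.95 0; 1 5.3 0.26 -2.35 0; 1 5.75 0.26 -2.71 0; 1 6.2 0.26 -3 0; 1 6.7 0.26 -3.25 0; 1 7.15 0.26 -3.51 0; 1 7.6 0.26 -3.7 0; 1 8 0.26 -3.9 0")

```text
t: 3.2
ee_pos: [0.5638, -0.0435, 0.1979]
tcp_rot: [-0.631, -0.317, 0.633, -0.317]
force: [-1.5, -0.3, 1.1]
opening: 0.0003
```

Run:
```python
from h import *
s=sense();i=snapshot("wrist");cv2.imwrite("pics/w2.png",i)
print(tubc(s["ee_pos"]),s["force"])
for z in(.185,.18,.176):print(cmd(w(-.06,z),TUB[2],s))
```

```text
[-0.05358912  0.00064785  0.19786168] [-1.46713209 -0.31828672  1.13863427]
(array([ 0.51, -0.03, -0.26]), np.float64(-126.71), np.float64(-0.08))
(array([ 0.71, -0.03, -0.26]), np.float64(-126.71), np.float64(-0.08))
(array([ 0.87, -0.03, -0.26]), np.float64(-126.71), np.float64(-0.08))
```

Emit:
servo_tool(commands="1 0.25 0 -0.13 0; 1 0.51 0 -0.26 0; 1 0.6 0 -0.26 0; 1 0.68 0 -0.26 0; 1 0.68 0 -0.26 0")

```text
t: 3.75
ee_pos: [0.5687, -0.0377, 0.1841]
tcp_rot: [0.633, 0.317, -0.631, 0.318]
force: [-1.2, 1.9, 4.7]
opening: -0.0001
```

Emit:
servo_tool(commands="1 0.15 0 0 0; 1 0.3 0 0 0; 1 0.3 0 0 0; 1 0.3 0 0 0")

```text
t: 4.15
ee_pos: [0.569, -0.0375, 0.1815]
tcp_rot: [0.634, 0.317, -0.629, 0.318]
force: [-9.7, 3.1, 26.7]
opening: -0.0001
```

Emit:
servo_tool(commands="1 -1.5 0 0 0; -0.2 -3.5 0 0 0; -0.2 -4 0 -1.5 0; -0.2 -4 0 -3 0; -0.2 -4 0 -3.6 0; -0.2 -4 0 -3.6 0; -0.2 -4 0 -3.6 0")

```text
t: 4.85
ee_pos: [0.6216, 0.0339, 0.2746]
tcp_rot: [-0.631, -0.317, 0.632, -0.317]
force: [0.1, -0.4, -0.5]
opening: 0.0513
```

Run:
```python
from h import *
s=sense();i=snapshot("wrist");cv2.imwrite("pics/w3.png",i);cv2.imwrite("pics/sc3.png",snapshot("scene"));cv2.imwrite("pics/si3.png",snapshot("side"))
print(s["t"],tubc(s["ee_pos"]),s["force"],s["opening"],tubc([.6154,.0346,.199]))
```

```text
4.85 [-0.1501471   0.00140835  0.27460844] [ 0.05738128 -0.44466023 -0.49107534] 0.05126031577435468 [-0.14704743 -0.0040376   0.199     ]
```

View pics/w3.png

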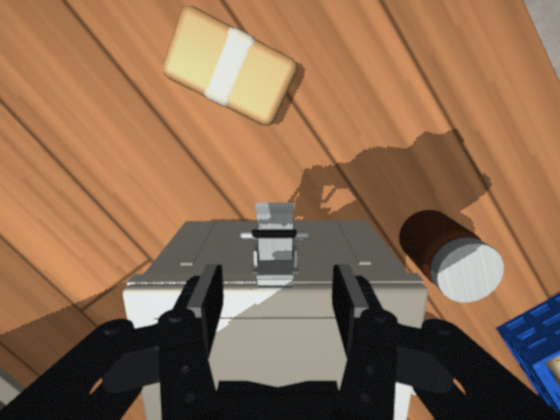

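Wrist view: the lid is shut (front edge at row 285). The black tab is nearly edge-on at (275,233), with the crossbar running 240–308 on the same row and the lever end at (275,210). The bystanders have not moved.

Run:
```python
from h import *
from scipy.spatial.transform import Rotation as Ro
s=sense();i=cv2.imread("pics/w3.png")
for z in(.185,.192,.199,.205):print(tubc(onz("wrist",(275,233),z,s)))
print("lev end",tubc(onz("wrist",(275,205),.16,s)))
# black tab masks in scene / side
for n,f,(x0,x1,y0,y1) in(("scene","sc3",(245,275,200,240)),("side","si3",(280,310,225,255))):
    im=cv2.imread(f"pics/{f}.png");m=(im[y0:y1,x0:x1].max(2)<45).astype(np.uint8)
    k,l,st,ce=cv2.connectedComponentsWithStats(m)
    for q in range(1,k):
        if st[q,4]>8:print(n,st[q]+[x0,y0,0,0,0],ce[q]+[x0,y0])
a=cv2.imread("pics/sc3.png")[180:280,200:300];b=cv2.imread("pics/si3.png")[200:300,240:340]
cv2.imwrite("pics/z3.png",np.hstack([cv2.resize(q,(400,400),interpolation=cv2.INTER_CUBIC) for q in(a,b)]))
```

```text
[-0.13766561  0.00067796  0.185     ]
[-0.1403951   0.00075317  0.192     ]
[-0.14312459  0.00082837  0.199     ]
[-0.14546415  0.00089283  0.205     ]
lev end [-0.15218358  0.0006688   0.16      ]
scene [254 213   9  12  32] [257.5625  218.65625]
side [291 230   5   8  10] [292.8 233.1]
side [293 234   5   9  11] [295.27272727 238.63636364]
```

View pics/z3.png

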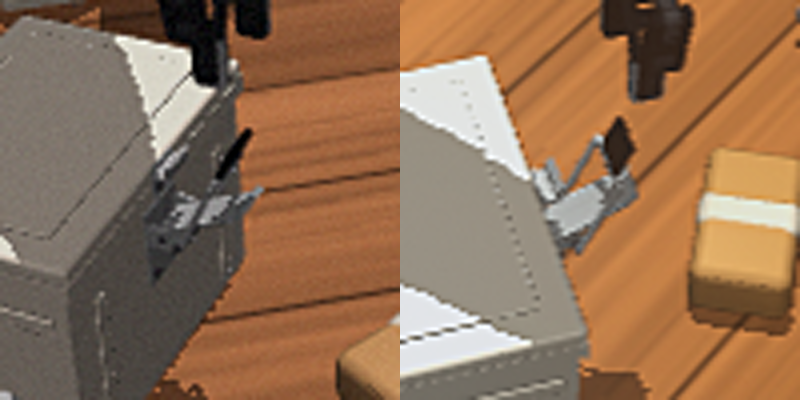

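Emit:
servo_tool(commands="-0.2 1 -0.02 0.16 0; -0.2 2 -0.02 0.16 0; -0.2 2.6 -0.02 0.16 0; -0.2 3.1 -0.02 0.16 0; -0.2 3.1 -0.02 0.16 0")

```text
t: 5.5
ee_pos: [0.6177, 0.0303, 0.1957]
tcp_rot: [-0.631, -0.318, 0.633, -0.317]
force: [-0.3, 0.5, 0.4]
opening: 0.0514
```

Run:
```python
from h import *
s=sense();i=snapshot("wrist");cv2.imwrite("pics/w4.png",i);sc=snapshot("scene");si=snapshot("side")
print(s["t"],tubc(s["ee_pos"]),s["force"],s["opening"])
a=sc[180:280,200:300];b=si[200:300,240:340]
cv2.imwrite("pics/z4.png",np.hstack([cv2.resize(i[120:320,180:380],(400,400))]+[cv2.resize(q,(200,200),interpolation=cv2.INTER_CUBIC) for q in()]+[np.vstack([cv2.resize(q[20:70,25:75] if n==0 else q[10:60,30:80],(300,300),interpolation=cv2.INTER_CUBIC)[:200 if 0 else 300] for n,q in enumerate((a,b))])[100:500]]))
```

```text
5.5 [-0.14499206  0.00038571  0.19565435] [-0.28068808  0.54056512  0.43476269] 0.051449297842082846
```

View pics/z4.png

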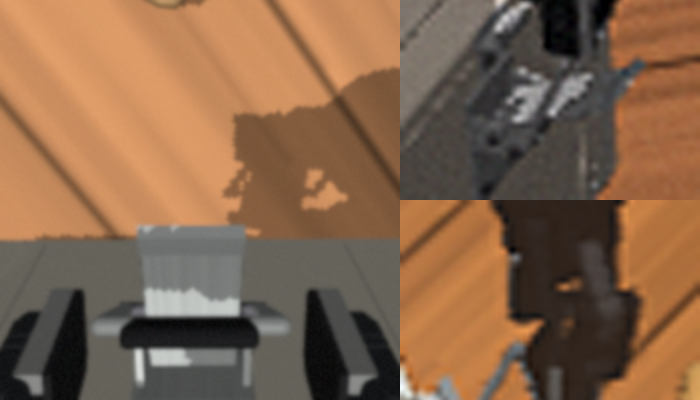

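The tab sits centred between the pads in the wrist crop, with no contact. Closing.

Emit:
servo_tool(commands="0.3 0 0 0 0; 0.6 0 0 0 0; 1 0 0 0 0; 1 0 0 0 0; 1 0 0 0 0; 1 0 0 0 0", grip_force=30)

```text
t: 6.25
ee_pos: [0.6188, 0.0324, 0.1982]
tcp_rot: [0.632, 0.318, -0.631, 0.317]
force: [-3.0, 4.6, 2.1]
opening: 0.0289
```

Run:
```python
from h import *
s=sense();p=tubc(s["ee_pos"]);print(p)
for x,z in((-.1469,.201),(-.127,.207),(-.113,.2085),(-.1017,.208),(-.0904,.2055)):print((x,z),cmd(w(x,z,p[1]),None,s)[0])
```

```text
[-1.47271411e-01  4.86060469e-05  1.98221026e-01]
(-0.1469, 0.201) [-0.11 -0.    0.01]
(-0.127, 0.207) [-0.35  0.    0.81]
(-0.113, 0.2085) [-0.41  0.01  1.37]
(-0.1017, 0.208) [-0.39  0.01  1.82]
(-0.0904, 0.2055) [-0.29  0.01  2.27]
```

Emit:
servo_tool(commands="1 -0.2 0 -0.05 0; 1 -0.32 0 0.35 0; 1 -0.43 0 0.73 0; 1 -0.47 0 1.0 0; 1 -0.49 0 1.29 0; 1 -0.48 0 1.5 0; 1 -0.47 0 1.74 0; 1 -0.42 0 2 0; 1 -0.37 0 2.2 0; 1 -0.37 0 2.2 0")

```text
t: 7.25
ee_pos: [0.5852, -0.0131, 0.2077]
tcp_rot: [0.632, 0.318, -0.632, 0.316]
force: [-4.4, 4.6, 0.8]
opening: 0.0287
```

Run:
```python
from h import *
s=sense();i=snapshot("wrist");sc=snapshot("scene");si=snapshot("side")
print(s["t"],tubc(s["ee_pos"]),s["force"],s["opening"])
for n,q in(("w5",i),("sc5",sc),("si5",si)):cv2.imwrite(f"pics/{n}.png",q)
a=cv2.resize(i[180:330,190:365],(700,600))
cv2.imwrite("pics/z5.png",a)
```

```text
7.25 [-9.07596063e-02 -1.27797908e-04  2.07722532e-01] [-4.37068718  4.62730043  0.8023344 ] 0.028718856051349804
```

View pics/z5.png

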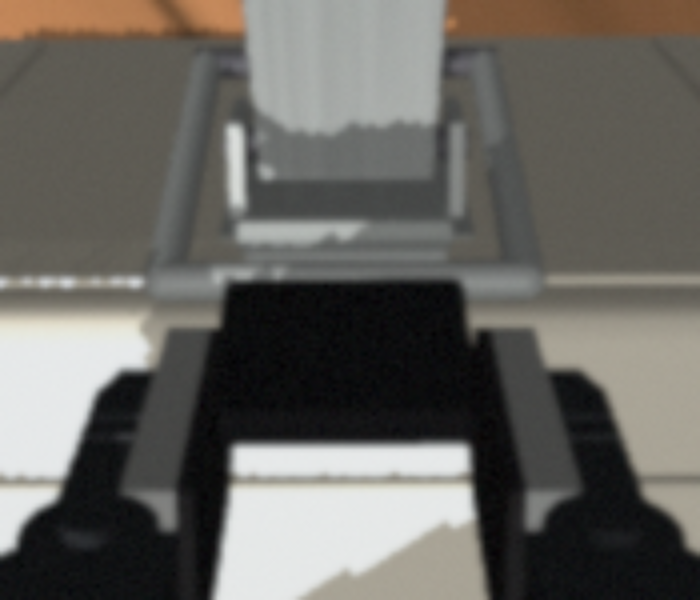

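The crossbar (crop row 283) lies above and across the keeper; from its apparent length it's at about tub (-0.097, 0.194), some 13 mm over the trough. Lower straight down.

Emit:
servo_tool(commands="1 0.12 0 0 0; 1 0.24 0 0 0; 1 0.36 0 0 0; 1 0.48 0 0 0; 1 0.55 0 0 0; 1 0.6 0 0 0; 1 0.6 0 0 0")

```text
t: 8.1
ee_pos: [0.5849, -0.0139, 0.1968]
tcp_rot: [0.633, 0.317, -0.631, 0.317]
force: [-12.3, 2.3, 19.1]
opening: 0.0287
```

Run:
```python
from h import *
s=sense();i=snapshot("wrist");sc=snapshot("scene");si=snapshot("side")
print(s["t"],tubc(s["ee_pos"]),s["force"],s["opening"])
for n,q in(("w6",i),("sc6",sc),("si6",si)):cv2.imwrite(f"pics/{n}.png",q)
a=cv2.resize(i[180:330,190:365],(490,420),interpolation=cv2.INTER_CUBIC)
b=cv2.resize(sc[190:250,215:275],(300,300),interpolation=cv2.INTER_CUBIC);c=cv2.resize(si[205:265,260:320],(300,300),interpolation=cv2.INTER_CUBIC)
v=np.vstack([b,c]);cv2.imwrite("pics/z6.png",np.hstack([np.vstack([a,np.zeros((180,490,3),np.uint8)]),v]))
```

```text
8.1 [-8.99272757e-02  1.28896813e-04  1.96831292e-01] [-12.33890618   2.25977504  19.09100664] 0.028708155589707886
```

View pics/z6.png

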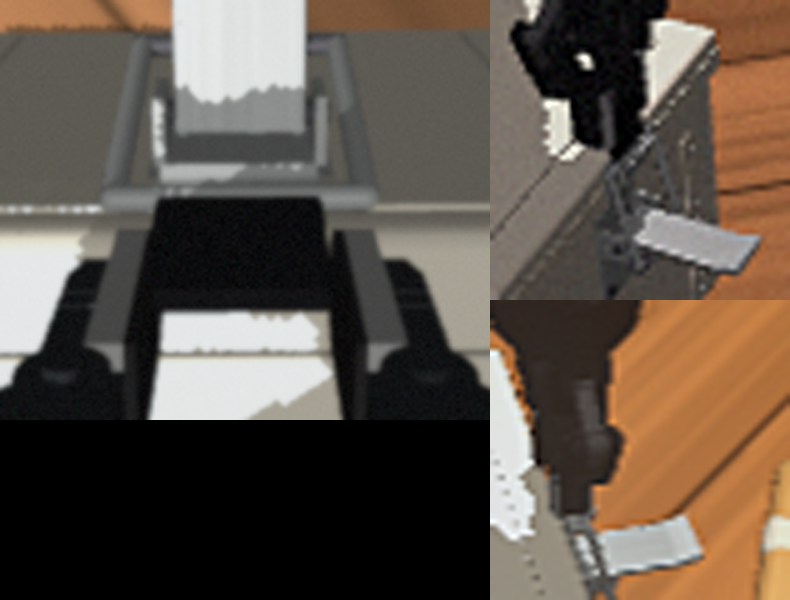

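Estimated crossbar position is (-0.0963, 0.1814), against a keeper at about (-0.0963, 0.181). The 19 N upward force says it is on the trough floor, and the lever is near horizontal. Release and lift.

Emit:
servo_tool(commands="1 -0.12 0 0 0; 0.2 -0.12 0 0 0; -0.2 -0.12 0 0 0; -0.2 -0.12 0 0 0; -0.2 -0.12 0 0 0; -0.2 -1.5 0 0 0; -0.2 -3 0 -0.5 0; -0.2 -4 0 -1 0; -0.2 -4 0 -1 0; -0.2 -4 0 -1 0")

```text
t: 9.25
ee_pos: [0.6017, 0.007, 0.2916]
tcp_rot: [0.632, 0.317, -0.632, 0.318]
force: [0.4, -0.9, -0.0]
opening: 0.0517
```

Run:
```python
from h import *
s=sense();i=snapshot("wrist");sc=snapshot("scene");si=snapshot("side")
print(s["t"],tubc(s["ee_pos"]),s["force"],s["opening"],s["q"].round(2))
for n,q in(("w7",i),("sc7",sc),("si7",si)):cv2.imwrite(f"pics/{n}.png",q)
a=cv2.resize(i[180:330,190:365],(490,420),interpolation=cv2.INTER_CUBIC)
b=cv2.resize(sc[190:250,215:275],(300,300),interpolation=cv2.INTER_CUBIC);c=cv2.resize(si[205:265,260:320],(300,300),interpolation=cv2.INTER_CUBIC)
v=np.vstack([b,c]);cv2.imwrite("pics/z7.png",np.hstack([np.vstack([a,np.zeros((180,490,3),np.uint8)]),v]))
```

```text
9.25 [-0.11674917  0.00126955  0.29163413] [ 0.35965253 -0.87667054 -0.04463921] 0.05165305596047512 [ 0.01  0.44  0.44  1.57 -0.    2.22]
```

View pics/z7.png

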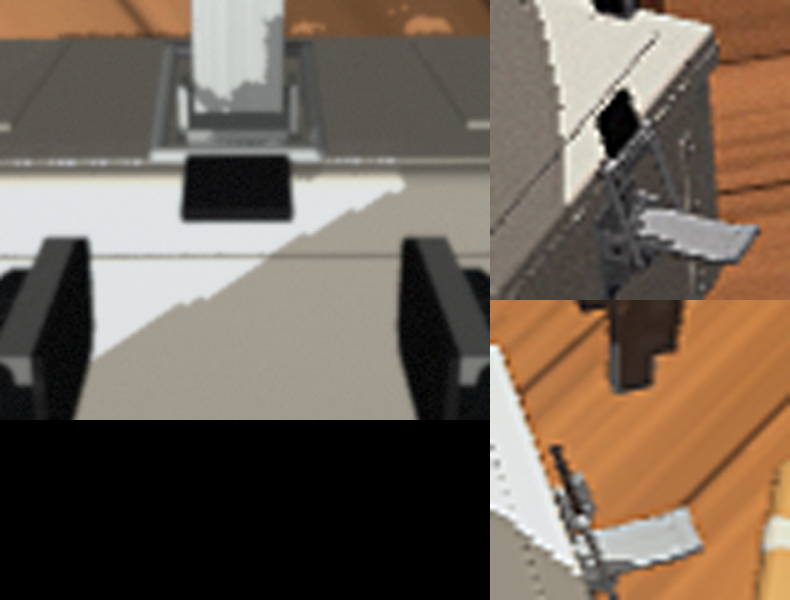

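The loop is in the keeper (crossbar at the lid's front edge, tab leaning over the lid) and the lever sticks out near horizontal. For the press: turn 90° with the jaws fully open, so the tub-side finger presses from outside and the gripper body stays clear of the lid.

Emit:
servo_tool(commands="-1 0 -0.05 -1 -1.6; -1 0 -0.05 -2 -3.2; -1 0 -0.05 -3 -4.8; -1 0 -0.05 -3.46 -6.4; -1 0 -0.05 -3.46 -8; -1 0 -0.05 -3.46 -9.6; -1 0 -0.05 -3.46 -11.2; -1 1 -0.05 -3.46 -12.8; -1 2 -0.05 -3.46 -14.4; -1 3 -0.05 -3.46 -16; -1 3.66 -0.05 -3.46 -17.6; -1 3.66 -0.05 -3.46 -18")

```text
t: 10.6
ee_pos: [0.6489, 0.0763, 0.1948]
tcp_rot: [0.22, 0.675, -0.223, 0.668]
force: [0.1, -0.4, -0.1]
opening: 0.0853
```

Run:
```python
from h import *
s=sense();i=snapshot("wrist");sc=snapshot("scene");si=snapshot("side")
print(s["t"],tubc(s["ee_pos"]),s["force"],s["opening"],s["q"].round(2))
C=[(-.1462,.140),(-.1462,.1277),(-.143,.1137),(-.1359,.1011),(-.1254,.0913),(-.1125,.085),(-.103,.083),(-.098,.083)]
for x,z in C:print(cmd(w(x-.057,z-.013),TUB[2]+90,s))
b=cv2.resize(sc[150:270,200:320],(400,400),interpolation=cv2.INTER_CUBIC);c=cv2.resize(si[165:285,240:360],(400,400),interpolation=cv2.INTER_CUBIC)
cv2.imwrite("pics/z8.png",np.hstack([b,c]))
```

```text
10.6 [-0.20052655 -0.00169599  0.19484461] [ 0.07311529 -0.41838018 -0.10669333] 0.08529810150491605 [ 0.12  0.58  0.42  1.42 -0.    0.75]
(array([2.71, 0.13, 0.09]), np.float64(-36.53), np.float64(-0.05))
(array([3.2 , 0.13, 0.09]), np.float64(-36.53), np.float64(-0.05))
(array([3.77, 0.  , 0.09]), np.float64(-36.53), np.float64(-0.05))
(array([ 4.27, -0.28,  0.1 ]), np.float64(-36.53), np.float64(-0.05))
(array([ 4.67, -0.69,  0.1 ]), np.float64(-36.53), np.float64(-0.05))
(array([ 4.92, -1.21,  0.11]), np.float64(-36.53), np.float64(-0.05))
(array([ 5.  , -1.59,  0.11]), np.float64(-36.53), np.float64(-0.05))
(array([ 5.01, -1.79,  0.11]), np.float64(-36.53), np.float64(-0.05))
```

View pics/z8.png

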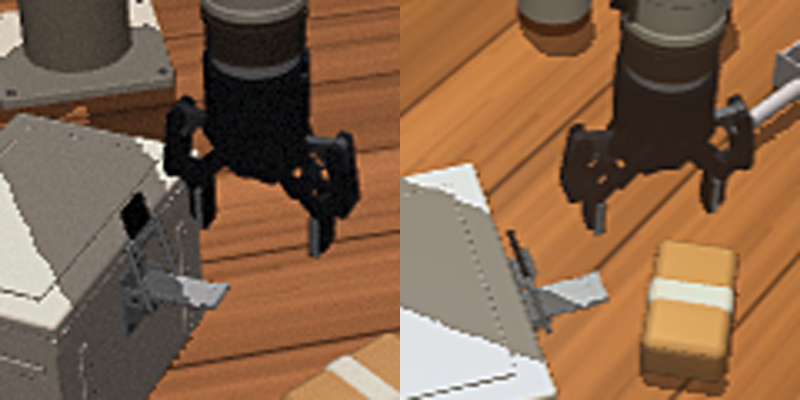

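The knuckles bulge outward above the finger backs, roughly 20 mm starting ~40 mm up. So I press the lever partway with the fingertip first, then check.

Emit:
servo_tool(commands="-1 1 0.38 0.08 0; -1 2 0.38 0.08 0; -1 2.79 0.38 0.08 0; -1 3.1 0.38 0.08 0; -1 3.4 0.36 0.08 0; -1 3.7 0.3 0.08 0; -1 3.89 0.23 0.08 0; -1 4.1 0.12 0.08 0; -1 4.3 0 0.08 0; -1 4.46 -0.1 0.08 0; -1 4.46 -0.1 0.08 0")

```text
t: 11.85
ee_pos: [0.6518, 0.0735, 0.0884]
tcp_rot: [0.222, 0.671, -0.223, 0.671]
force: [0.3, 0.4, 0.7]
opening: 0.0853
```

Run:
```python
from h import *
s=sense();i=snapshot("wrist");sc=snapshot("scene");si=snapshot("side")
print(s["t"],tubc(s["ee_pos"]),s["force"],s["wrist_torque"],s["opening"])
b=cv2.resize(sc[170:270,200:300],(400,400),interpolation=cv2.INTER_CUBIC);c=cv2.resize(si[195:295,240:340],(400,400),interpolation=cv2.INTER_CUBIC)
cv2.imwrite("pics/z9.png",np.hstack([b,c]));cv2.imwrite("pics/w9.png",i)
```

```text
11.85 [-0.19995974  0.0022545   0.08844605] [0.34346193 0.41353832 0.73812976] [ 0.05126988 -0.07907464  0.02865528] 0.08526453022259917
```

View pics/z9.png

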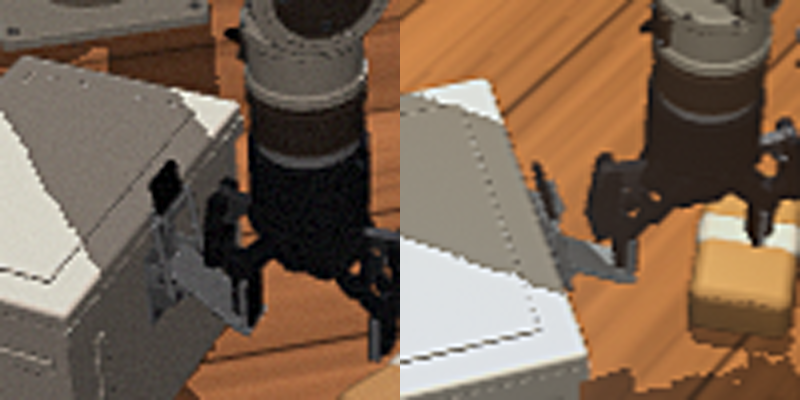

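The lever is pressed partway (roughly 1.1 rad) with the finger on its end, and the loop is still on the lid. The outer finger is over the bundle, so I must keep its tips above 50 mm. That was the last picture view; from here I go by numbers.

Emit:
servo_tool(commands="-1 0.15 -0.15 -0.08 0; -1 0.32 -0.31 -0.08 0; -1 0.6 -0.31 -0.08 0; -1 0.9 -0.31 -0.08 0; -1 1.2 -0.31 -0.08 0; -1 1.5 -0.31 -0.08 0; -1 1.5 -0.31 -0.08 0")

```text
t: 12.7
ee_pos: [0.6445, 0.069, 0.0488]
tcp_rot: [0.222, 0.672, -0.223, 0.67]
force: [0.2, 0.6, -0.5]
opening: 0.0851
```

Run:
```python
from h import *
s=sense();print(s["t"],tubc(s["ee_pos"]),"F tub",tubc(s["force"]+np.array([TUB[0],TUB[1],0])),s["wrist_torque"])
```

```text
12.7 [-0.19202967 -0.00097363  0.04884504] F tub [-0.62876757 -0.20504047 -0.53634451] [ 0.17110661 -0.0789328  -0.03300466]
```

Emit:
servo_tool(commands="-1 0 -0.1 0.04 0; -1 0 -0.2 0.04 0; -1 0 -0.3 0.04 0; -1 0 -0.4 0.04 0; -1 0 -0.4 0.04 0")

```text
t: 13.2
ee_pos: [0.6409, 0.06, 0.0519]
tcp_rot: [0.223, 0.671, -0.222, 0.672]
force: [0.7, 0.5, 1.9]
opening: 0.0853
```

Run:
```python
from h import *
s=sense();print(s["t"],tubc(s["ee_pos"]),"F tub",tubc(s["force"]+np.array([TUB[0],TUB[1],0])),s["wrist_torque"])
cv2.imwrite("pics/sc10.png",snapshot("scene"));cv2.imwrite("pics/si10.png",snapshot("side"))
```

```text
13.2 [-0.18260028  0.00150968  0.05193033] F tub [-0.83344252  0.31043451  1.94099331] [ 0.15751711 -0.13458951  0.04384966]
```

Emit:
servo_tool(commands="-1 0 -0.1 0 0; -1 0 -0.2 0 0; -1 0 -0.3 0 0; -1 0 -0.35 0 0; -1 0 -0.35 0 0")

```text
t: 13.8
ee_pos: [0.6372, 0.0561, 0.0517]
tcp_rot: [0.224, 0.671, -0.22, 0.672]
force: [6.1, 9.0, -1.9]
opening: 0.0857
```

Run:
```python
from h import *
s=sense();print(s["t"],tubc(s["ee_pos"]),"F tub",tubc(s["force"]+np.array([TUB[0],TUB[1],0])),s["wrist_torque"])
```

```text
13.8 [-0.17729015  0.00080141  0.05169827] F tub [-10.84683698  -0.44142225  -1.87006204] [ 1.49128978 -0.96838085 -0.04104483]
```

Emit:
servo_tool(commands="-1 0 -0.1 0 0; -1 0 -0.2 0 0; -1 0 -0.2 0 0")

```text
t: 14.1
ee_pos: [0.6373, 0.0565, 0.0525]
tcp_rot: [0.226, 0.67, -0.215, 0.674]
force: [12.3, 20.2, -4.9]
opening: 0.0854
```

Run:
```python
from h import *
s=sense();print(s["t"],tubc(s["ee_pos"]),"F tub",tubc(s["force"]+np.array([TUB[0],TUB[1],0])),s["wrist_torque"])
```

```text
14.1 [-0.17763542  0.00064778  0.05250326] F tub [-23.55360855  -2.04688873  -4.87784412] [ 3.34713331 -2.11289098 -0.16858684]
```

Emit:
servo_tool(commands="-1 0 0.8 0 0; -1 0 1.8 0 0; -1 -1 2 0 0; -1 -3 2 0 0; -1 -5 2 0 0; -1 -7 2 0 0; -1 -8 2 0 0; -1 -8 3 -2 0; -1 -8 3 -3 0; -1 -8 3 -3 0")

```text
t: 15.1
ee_pos: [0.6139, 0.1562, 0.2514]
tcp_rot: [0.221, 0.672, -0.222, 0.671]
force: [0.3, -0.3, -0.6]
opening: 0.0853
```

Run:
```python
from h import *
s=sense();print(s["t"],tubc(s["ee_pos"]),s["force"])
I={"scene":snapshot("scene"),"side":snapshot("side")};O={"scene":cv2.imread("pics/sc7.png"),"side":cv2.imread("pics/si7.png")}
def pr(n,X):
    c=get_calibration(n);f=210/np.tan(np.radians(c["vfov"]/2));p=c["R"]@X+c["t"];return int(round(p[0]/p[2]*f+c["cx"])),int(round(p[1]/p[2]*f+c["cy"]))
def show(lbl,X):
    for n in I:
        u,v=pr(n,X);print(lbl,n,(u,v),"now",I[n][v-1:v+2,u-1:u+2].mean((0,1)).round(),"before",O[n][v-1:v+2,u-1:u+2].mean((0,1)).round())
for L in(1.4,1.2,.9,.6,.4,.2,.0):
  for r in(.04,.058):
    d=np.array([-np.sin(L),-np.cos(L)]);n_=np.array([np.cos(L),-np.sin(L)])
    x,z=np.array([-.098,.131])+r*d-.003*n_;show(f"L{L} r{r}",w(x,z))
for k in I: cv2.imwrite(f"pics/{k}11.png",I[k])
# tab: black blob centroid
for n,(x0,x1,y0,y1) in(("scene",(215,265,195,230)),("side",(250,300,215,260))):
    m=(I[n][y0:y1,x0:x1].max(2)<45).astype(np.uint8);k,l,st,ce=cv2.connectedComponentsWithStats(m)
    for q in range(1,k):
        if st[q,4]>6:print(n,"black",st[q,4],ce[q]+[x0,y0])
    m=(O[n][y0:y1,x0:x1].max(2)<45).astype(np.uint8);k,l,st,ce=cv2.connectedComponentsWithStats(m)
    for q in range(1,k):
        if st[q,4]>6:print(n,"before black",st[q,4],ce[q]+[x0,y0])
```

```text
15.1 [-0.24420895 -0.07724467  0.25137646] [ 0.30521759 -0.27633962 -0.58654789]
L1.4 r0.04 scene (257, 240) now [65. 69. 75.] before [143. 142. 144.]
L1.4 r0.04 side (291, 256) now [ 69. 120. 183.] before [195. 195. 190.]
L1.4 r0.058 scene (263, 243) now [ 67. 106. 170.] before [ 65.  94. 141.]
L1.4 r0.058 side (298, 255) now [ 67. 116. 181.] before [151. 154. 157.]
L1.2 r0.04 scene (256, 243) now [77. 84. 90.] before [76. 82. 90.]
L1.2 r0.04 side (291, 258) now [ 72. 124. 188.] before [106. 132. 164.]
L1.2 r0.058 scene (262, 246) now [ 64. 105. 167.] before [ 64. 104. 165.]
L1.2 r0.058 side (296, 258) now [ 68. 116. 179.] before [ 63. 110. 171.]
L0.9 r0.04 scene (255, 245) now [74. 81. 87.] before [74. 79. 86.]
L0.9 r0.04 side (289, 261) now [ 72. 123. 185.] before [ 69. 124. 189.]
L0.9 r0.058 scene (260, 250) now [ 62.  99. 159.] before [ 63. 100. 159.]
L0.9 r0.058 side (293, 262) now [ 69. 118. 180.] before [ 68. 119. 183.]
L0.6 r0.04 scene (252, 247) now [65. 70. 75.] before [62. 67. 74.]
L0.6 r0.04 side (286, 263) now [ 73. 123. 188.] before [ 71. 119. 180.]
L0.6 r0.058 scene (
[... 360 characters left out ...]
8) now [ 71. 117. 178.] before [ 69. 118. 181.]
L0.2 r0.04 scene (248, 248) now [54. 54. 56.] before [63. 68. 73.]
L0.2 r0.04 side (281, 266) now [ 98. 138. 187.] before [ 82. 121. 169.]
L0.2 r0.058 scene (249, 253) now [63. 66. 69.] before [63. 68. 74.]
L0.2 r0.058 side (282, 270) now [124. 152. 187.] before [ 89. 119. 152.]
L0.0 r0.04 scene (245, 247) now [47. 47. 48.] before [62. 68. 74.]
L0.0 r0.04 side (278, 267) now [230. 229. 225.] before [131. 145. 152.]
L0.0 r0.058 scene (246, 252) now [57. 56. 57.] before [63. 66. 73.]
L0.0 r0.058 side (278, 271) now [229. 227. 224.] before [130. 144. 152.]
scene black 57 [242.19298246 217.26315789]
scene before black 67 [240.08955224 214.37313433]
```

Run:
```python
from h import *
I={"scene":cv2.imread("pics/scene11.png"),"side":cv2.imread("pics/side11.png")}
def pr(n,X):
    c=get_calibration(n);f=210/np.tan(np.radians(c["vfov"]/2));p=c["R"]@X+c["t"];return (round(p[0]/p[2]*f+c["cx"],1),round(p[1]/p[2]*f+c["cy"],1))
im=I["side"].astype(int)
for v in(264,268,271,274,277):
    print(v,[(u,int(im[v,u].max()-im[v,u].min()),int(im[v,u].mean())) for u in range(270,292)])
for L in(0,.1,.2,.3):
  d=np.array([-np.sin(L),-np.cos(L)]);n_=np.array([np.cos(L),-np.sin(L)])
  print(L,[(y,r,pr("side",w(*(np.array([-.098,.131])+r*d-.005*n_),y))) for y in(-.015,.015) for r in(.035,.055)])
print("tub front edge bottom/top",[pr("side",w(-.085,z,y)) for y in(-.12,.12) for z in(0.,.16)])
for n in I:print(n,"tab centre expected home/hooked",pr(n,w(-.0968,.191)),"bystander check")
# bystanders: diff to first frames
for n,f in(("scene","scene0"),("side","side0")):
    D=cv2.absdiff(I[n],cv2.imread(f"pics/{f}.png")).max(2)
    for nm,(u,v) in {"scene":{"jar":(197,303),"can":(149,287),"bundle":(309,270),"sauce":(401,190),"scoop":(405,235),"pickles":(358,178)},"side":{"jar":(285,340),"can":(223,353),"bundle":(326,258),"sauce":(332,152),"scoop":(362,190),"pickles":(287,157)}}[n].items():
        print(n,nm,round(float(D[v-18:v+19,u-18:u+19].mean()),1),end="; ")
```

```text
264 [(270, 5, 228), (271, 3, 228), (272, 4, 226), (273, 4, 226), (274, 3, 226), (275, 4, 226), (276, 4, 226), (277, 5, 227), (278, 4, 233), (279, 19, 197), (280, 17, 72), (281, 76, 95), (282, 109, 121), (283, 113, 127), (284, 116, 130), (285, 115, 129), (286, 113, 127), (287, 112, 123), (288, 109, 122), (289, 109, 123), (290, 108, 121), (291, 107, 122)]
268 [(270, 5, 227), (271, 6, 229), (272, 5, 228), (273, 5, 227), (274, 6, 226), (275, 5, 225), (276, 5, 226), (277, 5, 225), (278, 5, 226), (279, 8, 230), (280, 13, 230), (281, 29, 190), (282, 125, 119), (283, 112, 122), (284, 108, 122), (285, 108, 123), (286, 107, 122), (287, 107, 121), (288, 111, 124), (289, 112, 127), (290, 119, 134), (291, 125, 137)]
271 [(270, 4, 227), (271, 5, 228), (272, 6, 228), (273, 6, 229), (274, 4, 227), (275, 6, 226), (276, 4, 226), (277, 5, 226), (278, 5, 226), (279, 6, 226), (280, 8, 230), (281, 15, 232), (282, 17, 197), (283, 119, 112), (284, 109, 121), (285, 108, 125), (286, 114, 127), (287, 119, 132), (288, 122, 137), (289, 121, 136), (290, 119, 134), (291, 119, 131)]
274 [(270, 5, 226), (271, 6, 226
[... 1460 characters left out ...]
oat64(264.0))), (0.015, 0.035, (np.float64(283.8), np.float64(268.4))), (0.015, 0.055, (np.float64(285.7), np.float64(272.3)))]
tub front edge bottom/top [(np.float64(261.5), np.float64(256.9)), (np.float64(260.8), np.float64(220.0)), (np.float64(284.0), np.float64(323.3)), (np.float64(285.4), np.float64(287.6))]
scene tab centre expected home/hooked (np.float64(241.0), np.float64(217.9)) bystander check
side tab centre expected home/hooked (np.float64(276.8), np.float64(243.0)) bystander check
scene jar 8.4; scene can 7.5; scene bundle 12.3; scene sauce 4.8; scene scoop 4.3; scene pickles 13.1; side jar 2.4; side can 2.6; side bundle 10.7; side sauce 72.7; side scoop 9.6; side pickles 22.9;
```

Run:
```python
from h import *
def cen(f,x0,x1,y0,y1):
    i=cv2.imread(f)[y0:y1,x0:x1];h=cv2.cvtColor(i,cv2.COLOR_BGR2HSV);m=((i[:,:,2]>150)&(i[:,:,1]>125)).astype(np.uint8)
    k,l,st,ce=cv2.connectedComponentsWithStats(m);q=1+st[1:,4].argmax();return st[q],ce[q]+[x0,y0]
for f in("side0","si7","side11"):print(f,cen(f"pics/{f}.png",305,350,230,290))
g=cv2.imread("pics/scene11.png").astype(int);g7=cv2.imread("pics/sc0.png") if 0 else None
for v in(244,248,252,255,258):print(v,[int(x) for x in g[v,236:262].mean(1)])
def pr(n,X):
    c=get_calibration(n);f=210/np.tan(np.radians(c["vfov"]/2));p=c["R"]@X+c["t"];return [round(float(p[0]/p[2]*f+c["cx"]),1),round(float(p[1]/p[2]*f+c["cy"]),1)]
for L in(0,.15,.3,.5):
  d=np.array([-np.sin(L),-np.cos(L)]);n_=np.array([np.cos(L),-np.sin(L)])
  print(L,[pr("scene",w(*(np.array([-.098,.131])+r*d-.005*n_),y)) for r in(.04,.066) for y in(-.015,.015)])
```

```text
side0 (array([  8,   0,  27,  42, 775], dtype=int32), array([326.62580645, 253.46451613]))
si7 (array([  8,   0,  27,  42, 784], dtype=int32), array([326.61862245, 253.35331633]))
side11 (array([  8,   0,  27,  39, 650], dtype=int32), array([326.25384615, 251.02615385]))
244 [68, 54, 58, 49, 56, 68, 69, 67, 44, 52, 48, 44, 52, 64, 71, 68, 67, 66, 77, 113, 73, 99, 65, 66, 78, 110]
248 [75, 69, 41, 21, 52, 73, 69, 70, 41, 50, 46, 50, 49, 62, 71, 70, 68, 71, 72, 81, 64, 63, 73, 110, 111, 104]
252 [68, 66, 67, 65, 67, 70, 71, 67, 57, 44, 61, 62, 64, 66, 65, 71, 67, 70, 66, 58, 64, 112, 106, 106, 108, 107]
255 [69, 68, 66, 71, 66, 67, 71, 67, 72, 62, 65, 67, 70, 70, 67, 69, 73, 63, 56, 108, 103, 101, 97, 99, 102, 101]
258 [69, 69, 70, 68, 70, 69, 68, 66, 70, 65, 69, 67, 68, 69, 70, 59, 53, 51, 49, 48, 57, 101, 84, 76, 67, 56]
0 [[248.3, 244.3], [243.3, 251.0], [248.9, 251.4], [244.0, 258.2]]
0.15 [[250.2, 244.5], [245.2, 251.2], [252.0, 251.9], [247.1, 258.7]]
0.3 [[252.0, 244.4], [247.0, 251.2], [255.1, 251.9], [250.2, 258.8]]
0.5 [[254.2, 243.9], [249.3, 250.7], [258.8, 251.3], [254.0, 258.2]]
```

```bash
python3 -c "
from station import *
print(close_job())"
```

```text
the job is handed in; nothing more can be done
None
```

I shut the lid onto its seal, hooked the loop over the keeper and pressed the lever home. I then backed the arm away and handed the job in at about 15 s of the 58 s. It reports no verdict, so the result rests on my last checks.

**What I did**
- **Lid:** pressed it onto its seal with about 27 N.
- **Loop:** pinched the tab, swung the loop over and lowered it into the keeper. Its crossbar measured within about 1 mm of the trough, and about 19 N upward showed it resting on the bottom. I then let go.
- **Lever:** pressed it partway with the fingertip, then home with the gripper's knuckle. It stopped firmly at about 24 N.

**Last checks**
- **Lever:** in the scene picture its outer edge is where a lever at 0 rad should be. In the side picture the lid hides it, so it is under about 0.15 rad.
- **Loop and lid:** in the scene picture the tab is within 1–2 pixels (3–6 mm) of where a clamped loop should put it. I did not measure the lid angle or the final crossbar position directly.
- **Other goods:** the bundle has not moved by more than a few millimetres. I only compared the other goods roughly with the first pictures, and nothing looked shoved. The sauce bottle is unchanged in the scene picture, but its side picture differs a lot, which I put down to the arm being in view without confirming it.
- **Arm:** it was clear, with a force reading under 1 N.

Two things didn't agree:
- **Seated loop:** a second, more distant view after release put the crossbar about 6 mm off. I judged that view too coarse and went with the closer one.
- **Lever end:** in the final scene picture it appears a few pixels shorter than predicted, probably from shading.

All 12 picture views were used before the final press, so these last checks were done on pixel values only.

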